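Open the push-and-turn pill bottle and hold its cap over the mouth

ROBOT

A 6-joint arm with a two-finger parallel gripper is mounted at the origin on the work surface. World frame = base frame: x ahead of the robot, y to its left, z up, the work surface at z = 0. Lengths are in mm, angles in rad, forces in N, time in s.
With the tool pointing down it reaches from about 325 to 775 mm from the base axis. Payload 9.3 kg.
Tool frame: the origin (TCP) lies at the very end of the fingers, on their centre line; the grasp point (between the pads) lies 19 mm behind it; z points along the fingers, y is the line along which they close (so a half turn about z gives the same grasp; the last joint's range is limited). The gripper opens to 85 mm and grips with 20 to 120 N. Pads are 22 mm wide; open, the fingers measure 114 mm over their backs; the gripper's body (76 mm by 85 mm) begins 54 mm behind the grasp point. The pads swing forward as they close: fully open they stand 13 mm farther back than shut.
Start: joints at [1.153, 0.259, 0.021, 1.334, 0, 1.418], TCP at [143.945, 530.826, 231.279] pointing down, gripper open.
Joint ranges: [-3.04, 3.04], [-0.91, 1.82], [-1.04, 1.36], [-1.92, 1.95], [-1.52, 1.45], [-3.14, 3.14]. Speed limits (rad/s): [2.22, 2.22, 2.79, 3.14, 3.14, 3.14].

INTERFACE

Orientations are given as a 3x3 rotation matrix whose columns are the frame's x, y, z axes.
In Python, from bench import ctrl gives the robot as it stands. Calls block until the motion is done:
- ctrl.move_pose(position, orientation): joint-space move of the TCP to a pose.
- ctrl.line_to(position, rot=None, max_speed=150, contact_N=None): straight line of the TCP; rot=None keeps the orientation; max_speed is the mean speed in mm/s. With contact_N (N) it stops when the force on the tool has changed by that much, and returns True; else False.
- ctrl.goto_joints(angles): joint-space move.
- ctrl.gripper_to(opening, effort=None): finger opening in mm; effort is the grip in N (None keeps the last); returns when the fingers have stopped.
- ctrl.wait(seconds).
- ctrl.inverse_kinematics(position, orientation): joint angles nearest the present ones, or None.
- ctrl.get_image(name): name is "scene" or "side" or "wrist"; returns the picture (480x640x3 uint8, red, green, blue); there is no depth.
- ctrl.camera_params(name): a dict with "fx", "fy", "cx", "cy" (pixels), "R" (3x3) and "t" (3): a world point X has camera coordinates R X + t; the wrist camera has in their place "mount" (4x4, takes a point from camera to tool coordinates, whose origin is the TCP and whose axes are the flange's). Camera axes: x right, y down, z forward; pixel columns grow to the right and rows downward; lengths in mm; the calibration is good to about 2 mm. A picture is of the moment at which its call begins: read the wrist's pose just before it. camera_params takes no time and is no camera call.
A pose or a line that the arm cannot do raises ctrl.PlanningError and nothing moves.
- ctrl.finish_job(): hands the job in; it is judged then, once.
Readings, each from a call of its own:
- ctrl.current_clock(): time.
- ctrl.current_joints(): joint angles.
- ctrl.current_qd(): joint speeds.
- ctrl.current_joint_torque(): joint torques, N m.
- ctrl.current_position(): TCP position.
- ctrl.current_ee_rot(): TCP orientation.
- ctrl.current_contact_force(): force on the tool from outside, world axes, zero at the start.
- ctrl.current_wrist_torque(): the same for the moment, N m.
- ctrl.current_gripper_width(): finger opening in mm.
- ctrl.current_finger_force(): force on a finger pad.
Only numpy, scipy, OpenCV 4.12 (cv2) and the standard library are available. Lean on these libraries where they do the work, as an engineer would, in place of code of your own. Each camera call takes 0.05 s, during which the arm holds its last target. There are 200 camera calls.

TASK

Open the child-proof pill bottle that stands braced in the square well of the clear organiser on the glass shelf: grip its ribbed cap, push it down against its spring and, while it is pressed, unscrew it anticlockwise, and stop turning as soon as its lugs come out of the thread. Then lift the cap straight off and finish still holding it in the gripper, level and centred just above the open mouth, a finger's breadth or two clear of it, so that it can go straight back on. The bottle has to stay standing in its well, and the mug, tin, trimmer case and ear pick stay where they are.

Things in the scene. Friction and masses are not known exactly. Their poses are not given: they have to be found in the camera images.
- cap: White ribbed push-and-turn cap, 47 mm across, 23 mm tall, 23 g, screwed on the pill bottle. Origin: centre of the lower edge of its skirt, z up to its flat top. Its x axis points along the bottle's x while locked (within 4 degrees). Turning it off is anticlockwise from above (positive yaw), stiff: 0.3 to 0.6 N m. Fingertips may reach 2 mm below the skirt's edge at most.
- cap_top (a point): Centre of the cap's top, 23 mm above its origin. A spring in the cap bears on the bottle's rim: 7 N up when locked, 2.7 N more per mm pressed. Its three lugs are locked behind 3.5 mm teeth: press the cap 4.5 to 5.5 mm (about 19 N; at 5.5 mm the skirt meets the shoulder) and keep it pressed for the first 30 degrees of the turn at least.
- bottle: Amber pill bottle, 140 g (varies), loose in the organiser's well, which lets it turn only 5 degrees or so either way. Origin: centre of its underside, z up. Square body 46 mm wide, 60 mm tall; shoulder 43 mm diameter up to 70 mm; neck 31 mm diameter, rim at 87.5 mm. The locked cap's skirt edge is at 75.5 mm, its top at 98.5 mm.
- mouth (a point): Centre of the bottle's mouth at its rim, 87.5 mm above its origin. On the neck is a three-start thread: with the cap turned 53 to 92 degrees from locked, relative to the bottle, its lugs stand in the thread's gaps and it is free (aim for 72; the spring lifts it 2.5 mm). Before that, lifting it lifts the bottle; beyond, the lugs strike the next thread's stops.
- organiser: Clear acrylic organiser fixed on the glass shelf, whose top is 50 mm above the work surface. Origin: underside, below the centre of its square well (49.5 mm inside, walls 4 mm thick and 42 mm high, floor 4 mm thick), z up. Beside the well, to its +y, a tray, 74 mm long inside with 26 mm high walls.
- mug: White ceramic mug, 78 mm diameter, 88 mm tall, handle reaching 76 mm from its axis at its +y, standing on the shelf. Origin: centre of its underside. Leave it alone.
- tin: Round metal tin, 70 mm diameter, 26 mm tall, on the shelf. Origin: centre of its underside. Leave it alone.
- trimmer_case: Steel eyebrow trimmer case, 22 x 60 x 13 mm, lying in the organiser's tray. Origin: centre of its underside. Leave it alone.
- ear_pick: Blue hard silicone ear pick, 80 mm long and 9 mm thick, lying at the front of the shelf. Origin: at its middle, on the shelf. Leave it alone.
Mind the look-alikes: they are no part of the job. What is meant by the bottle is not purple, and is the smaller of those in its own colour.

How it is judged:
By the outcome, as a careful person would: the job done as asked, in the order asked, and still so for the second after the job is handed in, while the arm keeps its last pose, push and grip.
It also fails if it takes over 38 s, if anything falls off the work surface, if the arm or the gripper's body presses on something with over 40 N, if the wrist force passes 120 N, or if a joint passes its speed limit or range.

## Working session

There is one attempt and no reset: what is moved stays moved. The work goes in short steps, each a Python script; the robot and the scene stay as the last script left them, time stands still between calls to the robot, and variables do not carry over. Pictures are saved under pics/ and viewed, at most 10 in all, crops included, and the job is handed in when it is done.

```bash
ls; mkdir -p pics
python3 - <<'E'
from bench import ctrl
import cv2,numpy as np
np.set_printoptions(precision=4,suppress=True)
for n in ["scene","side","wrist"]:
    im=ctrl.get_image(n); cv2.imwrite(f"pics/{n}0.png",im[:,:,::-1]); print(n,ctrl.camera_params(n))
print(ctrl.current_clock(),ctrl.current_ee_rot())
E
```

```text
pics
scene {'fx': 545.6465808140225, 'fy': 545.6465808140225, 'cx': 318.3253077672461, 'cy': 234.46973452121523, 'R': array([[ 0.1325,  0.9911, -0.0148],
       [ 0.7765, -0.113 , -0.6199],
       [-0.616 ,  0.0707, -0.7846]]), 't': array([ -76.843 , -371.6771, 1538.1186])}
side {'fx': 435.458491859593, 'fy': 435.458491859593, 'cx': 319.58364644123765, 'cy': 237.13548366101443, 'R': array([[-0.8625, -0.5058, -0.0185],
       [-0.3051,  0.5488, -0.7783],
       [ 0.4038, -0.6656, -0.6276]]), 't': array([482.9039, 261.1795, 613.8633])}
wrist {'fx': 381.67160178140335, 'fy': 381.67160178140335, 'cx': 318.3484612238768, 'cy': 239.6232210949803, 'mount': array([[  -0.0009,   -0.9569,   -0.2905,   73.6226],
       [   1.    ,   -0.001 ,    0.0003,    0.1557],
       [  -0.0006,   -0.2905,    0.9569, -142.9315],
       [   0.    ,    0.    ,    0.    ,    1.    ]])}
0.15 [[-0.9651  0.2617 -0.0004]
 [ 0.2617  0.9651 -0.0009]
 [ 0.0002 -0.001  -1.    ]]
```

View pics/scene0.png

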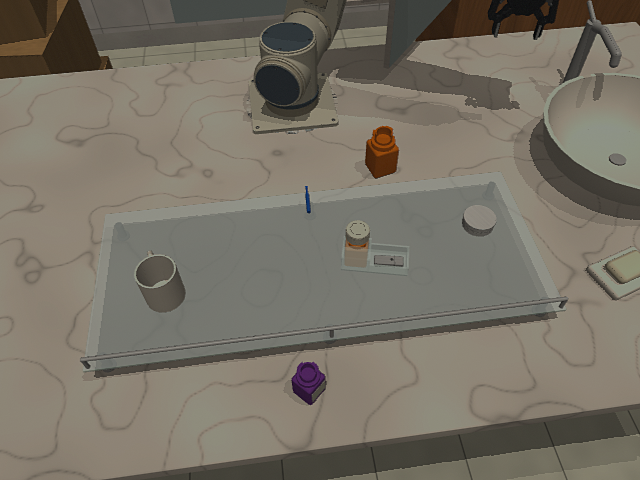

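View pics/side0.png

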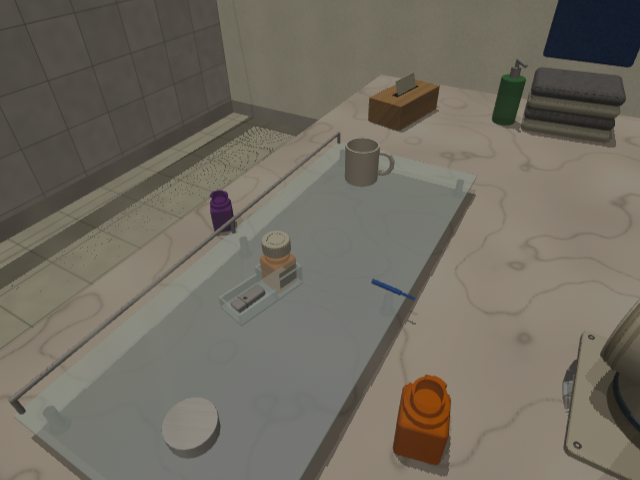

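The scene view shows three candidates for the bottle: the capped amber one in the organiser at (357,240), a larger open orange one at (382,150), and a purple one at (309,380). The side view shows them at (277,255), (424,420) and (222,210). I choose the amber one with the white cap in the well. Next I'll check it in a close crop and triangulate.

```bash
cat > h.py <<'E'
from bench import ctrl
import cv2,numpy as np
np.set_printoptions(precision=4,suppress=True)
def P(n,pose=None):
    c=ctrl.camera_params(n); K=np.array([[c['fx'],0,c['cx']],[0,c['fy'],c['cy']],[0,0,1]])
    if n=="wrist":
        p,R=pose; T=np.eye(4); T[:3,:3]=R; T[:3,3]=p
        E=np.linalg.inv(T@c['mount'])[:3]
    else: E=np.c_[c['R'],c['t']]
    return K@E
def tri(Ps,uv):
    A=[]
    for p,(u,v) in zip(Ps,uv): A+= [u*p[2]-p[0],v*p[2]-p[1]]
    A=np.array(A); A/=np.linalg.norm(A[:,:3],axis=1)[:,None]
    return np.linalg.lstsq(A[:,:3],-A[:,3],rcond=None)[0]
def proj(p,X):
    q=p@np.append(X,1); return q[:2]/q[2]
E
python3 - <<'E'
from h import *
a=cv2.imread("pics/scene0.png")[200:290,320:440]; b=cv2.imread("pics/side0.png")[215:335,205:325]
a=cv2.resize(a,None,fx=4,fy=4,interpolation=2); b=cv2.resize(b,None,fx=3,fy=3,interpolation=2)
c=np.zeros((360,840,3),np.uint8); c[:,:480]=a; c[:,480:]=b; cv2.imwrite("pics/crop.png",cv2.resize(c,(798,342)))
Ps=[P("scene"),P("side")]
for uv in [[(357.5,228.5),(275.5,240)]]:
    X=tri(Ps,uv); print(X,[proj(p,X) for p in Ps])
E
```

```text
[594.9216  76.8484 150.4511] [array([357.4425, 228.4632]), array([275.4286, 240.0395])]
```

View pics/crop.png

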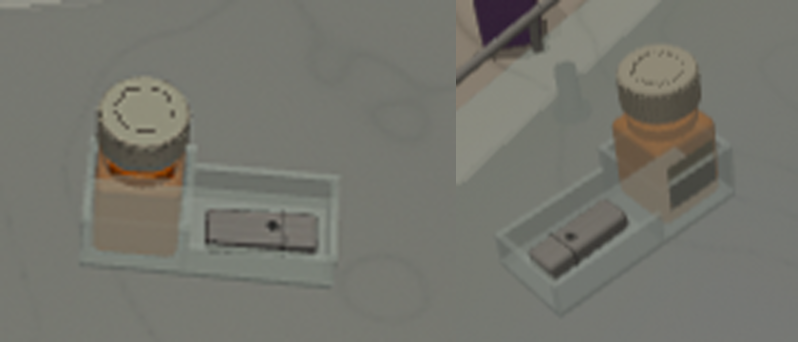

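The crop confirms the white ribbed cap on the amber bottle in the square well, with the tray and trimmer case to its +y. The cap top triangulates to z=150.5 (expected 152.5) and the reach is fine. Now wrist views from two yaws.

```bash
cat >> h.py <<'E'
def Rd(yaw):  # tool down, tool x axis at world angle yaw (deg)
    a=np.radians(yaw); x=np.array([np.cos(a),np.sin(a),0]); z=np.array([0,0,-1.]); return np.c_[x,np.cross(z,x),z]
E
python3 - <<'E'
from h import *
for y in range(-180,181,30):
    q=ctrl.inverse_kinematics([595,77,129],Rd(y)); print(y,None if q is None else np.array(q))
import pickle
D=[]
for i,y in enumerate([150,-120]):
    ctrl.move_pose([595,77,250],Rd(y)); ctrl.wait(.2)
    p=(np.array(ctrl.current_position()),np.array(ctrl.current_ee_rot())); im=ctrl.get_image("wrist")
    cv2.imwrite(f"pics/w{i}.png",im[:,:,::-1]); D.append(p)
    print(p,proj(P("wrist",p),[595,77,151]),np.array(ctrl.current_joints()))
pickle.dump(D,open("d.pkl","wb")); print(ctrl.current_clock(),ctrl.current_contact_force())
a=[cv2.imread(f"pics/w{i}.png") for i in (0,1)]
cv2.imwrite("pics/ww.png",np.hstack([x[40:440,120:520] for x in a]))
E
```

```text
-180 [-0.0111  0.388  -0.0524  1.1304  0.     -0.0111]
-150 [-0.0111  0.388  -0.0524  1.1304  0.     -0.5347]
-120 [-0.0111  0.388  -0.0524  1.1304  0.     -1.0583]
-90 [-0.0111  0.388  -0.0524  1.1304  0.     -1.5819]
-60 [-0.0111  0.388  -0.0524  1.1304  0.     -2.1055]
-30 [-0.0111  0.388  -0.0524  1.1304  0.     -2.6291]
0 [-0.0111  0.388  -0.0524  1.1304  0.      3.1305]
30 [-0.0111  0.388  -0.0524  1.1304  0.      2.6069]
60 [-0.0111  0.388  -0.0524  1.1304  0.      2.0833]
90 [-0.0111  0.388  -0.0524  1.1304  0.      1.5597]
120 [-0.0111  0.388  -0.0524  1.1304  0.      1.0361]
150 [-0.0111  0.388  -0.0524  1.1304  0.      0.5125]
180 [-0.0111  0.388  -0.0524  1.1304  0.     -0.0111]
(array([594.8599,  77.6952, 250.0749]), array([[-0.8666,  0.4991,  0.0001],
       [ 0.4991,  0.8666,  0.    ],
       [-0.0001,  0.0001, -1.    ]])) [317.0158 240.6654] [-0.0102  0.3417  0.1882  1.4172  0.      0.5126]
(array([595.0021,  77.0012, 250.0078]), array([[-0.5004, -0.8658,  0.    ],
       [-0.8658,  0.5004,  0.    ],
       [-0.    , -0.    , -1.    ]])) [318.9624 239.873 ] [-0.0111  0.3418  0.1883  1.4172  0.     -1.0579]
4.3333 [ 1.2205 -0.7455  0.8391]
```

View pics/ww.png

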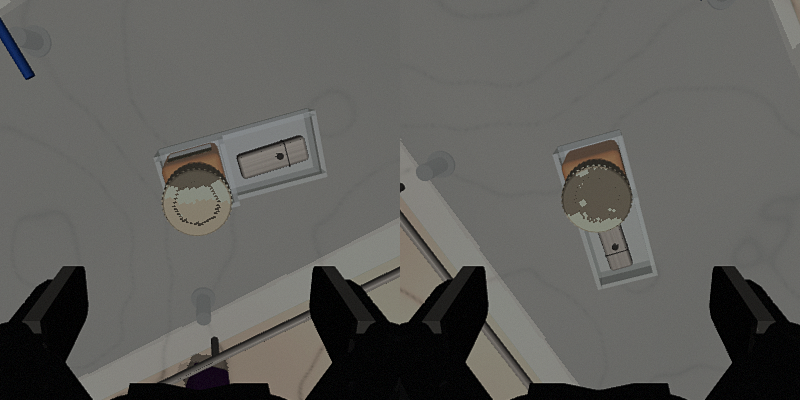

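Wrist views: the cap top is centred near (317.5,242) at yaw 150 and (316.5,237) at yaw -120 (full-frame pixels). The tray extends to world +y. I'll triangulate and overlay the predicted cap circle as a check.

Run:
```python
from h import *
import pickle
D=pickle.load(open("d.pkl","rb")); Ps=[P("wrist",d) for d in D]
X=tri(Ps,[(317.5,242),(316.5,237)]); print("wrist",X)
A=Ps+[P("scene"),P("side")]
print("all",tri(A,[(317.5,242),(316.5,237),(357.5,228.5),(275.5,240)]))
o=[]
for i,p in enumerate(Ps):
    im=cv2.imread(f"pics/w{i}.png"); s=5
    z=cv2.resize(im[200:280,278:358],None,fx=s,fy=s,interpolation=cv2.INTER_CUBIC); z=np.clip(z*1.6,0,255).astype(np.uint8)
    for zz,c in((X[2],(0,0,255)),):
        pts=np.array([(proj(p,[X[0]+23.5*np.cos(t),X[1]+23.5*np.sin(t),152.5])-[278,200]+.5)*s for t in np.linspace(0,6.3,60)])
        cv2.polylines(z,[pts.astype(int)],True,c,1)
    o.append(z)
cv2.imwrite("pics/ov.png",np.hstack(o))
```

```text
wrist [596.289   75.4783 147.4599]
all [595.4901  75.9482 150.1192]
```

View pics/ov.png

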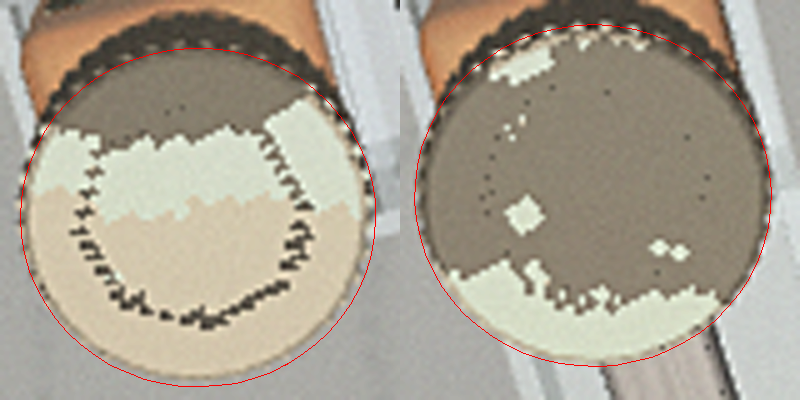

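The overlay matches within about 1 mm, and the top is roughly 150–152 mm high, consistent with the expected 152.5. Next I approach, grip and press.

```bash
cat >> h.py <<'E'
def st(m=""):
    R=np.array(ctrl.current_ee_rot()); print(m,"t%.2f"%ctrl.current_clock(),"p",np.array(ctrl.current_position()),"yaw %.2f"%np.degrees(np.arctan2(R[1,0],R[0,0])),"F",np.array(ctrl.current_contact_force()),"M",np.array(ctrl.current_wrist_torque()),"w %.2f"%ctrl.current_gripper_width(),"ff",ctrl.current_finger_force(),flush=True)
E
python3 - <<'E'
from h import *
c=[595.9,76]
ctrl.move_pose([*c,200],Rd(130))
st("above")
print(ctrl.line_to([*c,131],max_speed=60,contact_N=8)); st("down")
ctrl.gripper_to(40,110); ctrl.wait(.2); st("grip")
cv2.imwrite("pics/s1.png",ctrl.get_image("side")[:,:,::-1])
E
```

```text
above t6.01 p [595.9425  76.0074 200.0832] yaw 130.05 F [ 0.1187 -0.5527 -0.0491] M [ 0.0304 -0.0157  0.0003] w 85.19 ff 0.0
False
down t7.31 p [596.1177  76.0288 131.4355] yaw 130.00 F [-0.0799  0.6431 -0.5767] M [0.0388 0.0002 0.0341] w 85.28 ff 0.0
grip t7.97 p [595.9929  75.8696 131.826 ] yaw 130.00 F [-2.6126 -1.3549  5.7665] M [-0.1699  0.4307  0.0358] w 44.19 ff 110.94127175196263
```

Run:
```python
from h import *
a=cv2.imread("pics/s1.png")[195:315,200:340]
b=ctrl.get_image("scene")[180:300,290:430,::-1]
cv2.imwrite("pics/c1.png",cv2.resize(np.hstack([a,b]),(798,342),interpolation=cv2.INTER_CUBIC))
```

```text
(no output)
```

View pics/c1.png

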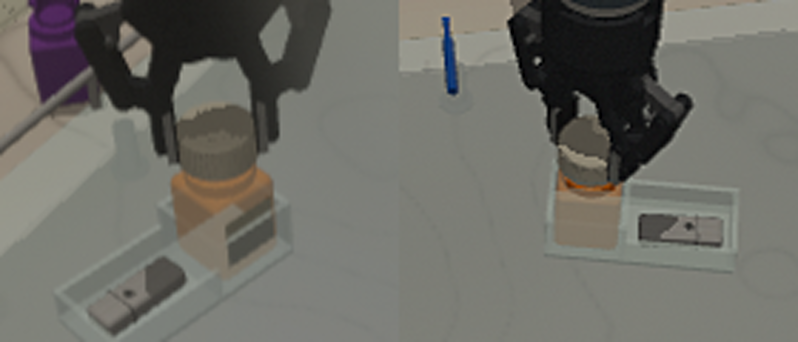

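Both views show the pads gripping the cap's skirt squarely, tips above the shoulder. The bottle is standing in its well. Now press with force logging.

Run:
```python
from h import *
z=131
for dz in (2,4,5,5.6):
    ctrl.line_to([595.9,76,z-dz],rot=Rd(130),max_speed=20); ctrl.wait(.1); st(dz)
    if ctrl.current_contact_force()[2]>20.5: break
```

```text
2 t8.43 p [596.1263  75.8516 130.3806] yaw 129.99 F [-3.2911 -1.0191 10.5136] M [-0.1728  0.656  -0.0301] w 44.31 ff 111.1756968040936
4 t8.78 p [596.2342  75.8413 128.9248] yaw 129.99 F [-4.0874 -1.3168 14.5862] M [-0.1853  0.9475 -0.0365] w 44.58 ff 111.59424516130457
5 t9.12 p [596.2588  75.8451 128.1595] yaw 130.00 F [-3.6487 -2.1431 15.8462] M [-0.1964  0.9436 -0.0251] w 44.39 ff 111.75665185020989
5.6 t9.47 p [596.3022  75.8345 127.7298] yaw 129.99 F [-5.1333 -1.3325 18.3658] M [-0.2607  1.0901  0.0151] w 44.55 ff 111.85506988889756
```

Run:
```python
from h import *
zc=125.4
for _ in range(6):
    F=np.mean([ctrl.current_contact_force()[2] for _ in range(3)]); z=ctrl.current_position()[2]
    if F>20.3 or z<126.85: break
    zc-=.4; ctrl.line_to([595.9,76,zc],rot=Rd(130),max_speed=20); ctrl.wait(.1)
st(zc)
for y in (138,146,154,162):
    ctrl.line_to([595.9,76,zc],rot=Rd(y),max_speed=20); st(y)
print(zc)
```

```text
123.79999999999998 t10.88 p [596.4113  75.832  126.5586] yaw 130.00 F [-5.7768 -0.1553 20.731 ] M [-0.2407  1.2873  0.0054] w 43.97 ff 112.16854113683439
138 t11.17 p [596.9774  75.8898 126.7227] yaw 138.04 F [-4.0844 -0.8132 19.5251] M [-0.1345  0.782   0.0748] w 44.54 ff 112.3085938246004
146 t11.46 p [597.3622  75.9441 126.8189] yaw 146.05 F [-1.5657  0.2041 18.5059] M [-0.0788  0.4713  0.1507] w 44.31 ff 112.28925765026361
154 t11.75 p [597.5137  75.9624 126.8692] yaw 154.05 F [-0.8049 -0.2958 19.5826] M [-0.0313  0.3767  0.1814] w 44.00 ff 112.26701383944601
162 t12.04 p [597.6517  75.9688 126.8984] yaw 162.05 F [-1.4437  0.2593 20.1115] M [-0.0729  0.1179  0.2389] w 44.27 ff 112.25953996181488
123.79999999999998
```

Run:
```python
from h import *
ctrl.wait(.2); st("hold")
p=(np.array(ctrl.current_position()),np.array(ctrl.current_ee_rot()))
im=ctrl.get_image("wrist"); cv2.imwrite("pics/w2.png",im[:,:,::-1])
s=ctrl.get_image("side"); cv2.imwrite("pics/s2.png",s[:,:,::-1])
a=np.clip(im[160:480,160:480,::-1]*1.5,0,255).astype(np.uint8); b=cv2.resize(s[195:315,200:320,::-1],(320,320))
print(proj(P("wrist",p),[596,76,147]))
cv2.imwrite("pics/c2.png",cv2.resize(np.hstack([a,b]),(800,400)))
```

```text
hold t12.24 p [597.6934  75.9859 126.9119] yaw 162.02 F [-0.6007 -0.5155 19.2842] M [-0.0445  0.2026  0.1983] w 44.02 ff 112.2610867023468
[316.5078 331.5455]
```

View pics/c2.png

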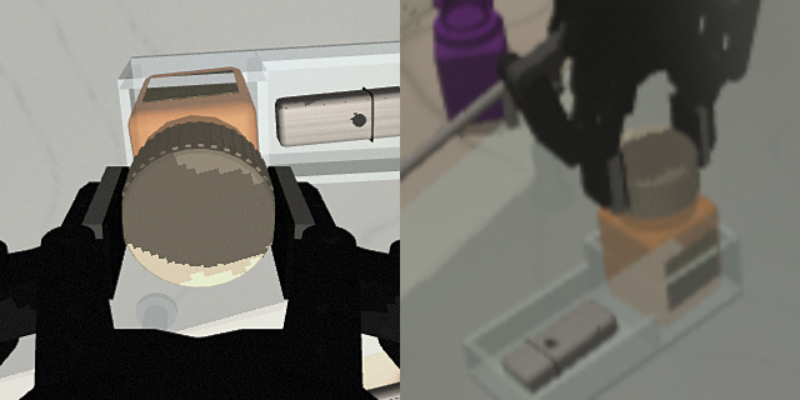

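Run:
```python
from h import *
st(162); print(np.array(ctrl.current_joint_torque()))
for y in (168,174,180):
    ctrl.line_to([595.9,76,123.8],rot=Rd(y),max_speed=20); st(y); print(np.array(ctrl.current_joint_torque()))
    if y==168: cv2.imwrite("pics/w3.png",ctrl.get_image("wrist")[:,:,::-1])
ctrl.wait(.1);cv2.imwrite("pics/w4.png",ctrl.get_image("wrist")[:,:,::-1]);cv2.imwrite("pics/s4.png",ctrl.get_image("side")[:,:,::-1])
a=[cv2.imread(f"pics/w{i}.png")[265:400,245:395] for i in (2,4)]
cl=cv2.createCLAHE(6,(4,4))
a=[cv2.resize(cl.apply(cv2.cvtColor(x,6)),(400,360),interpolation=2) for x in a]
cv2.imwrite("pics/c4.png",np.hstack(a))
```

```text
162 t12.34 p [597.6972  75.9577 126.9078] yaw 162.02 F [-1.1691 -0.1335 19.1258] M [-0.0794  0.2741  0.225 ] w 44.43 ff 112.25983211304992
[ -0.1468 -52.3989  25.9738  -0.4472   0.0595   0.2206]
168 t12.60 p [597.7297  75.9842 126.9037] yaw 168.05 F [-0.2775 -1.0167 19.2276] M [-0.0899  0.1913  0.1908] w 44.25 ff 112.25291599519551
[ -0.1641 -52.426   25.8612  -0.3565   0.0376  -0.1416]
174 t12.91 p [597.7525  76.0302 126.945 ] yaw 174.05 F [-0.5715  0.4678 19.1554] M [0.0163 0.1791 0.2213] w 44.23 ff 112.24493485875428
[ -0.2259 -52.4346  25.841   -0.3409  -0.0144  -0.1784]
180 t13.17 p [597.7594  76.0501 126.9118] yaw -179.95 F [ 0.341   0.7145 18.7571] M [0.0442 0.1458 0.135 ] w 44.02 ff 112.24181940313429
[ -0.2561 -52.4467  25.8048  -0.3101  -0.0417  -0.1919]
```

View pics/c4.png

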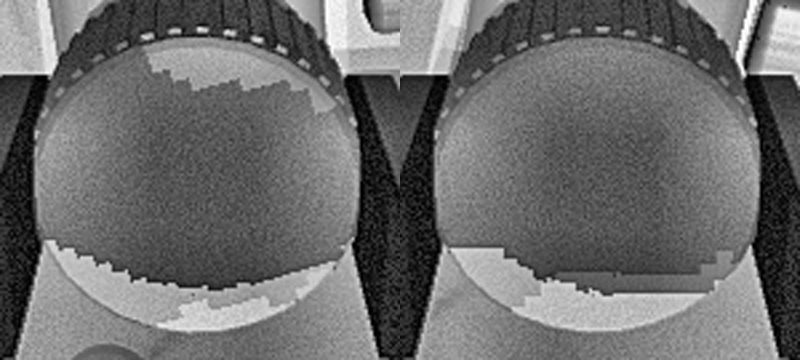

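Rim notches hold the same place in the tool frame between the yaw 162 and yaw 180 images, so the cap turns with the gripper without slipping. I'll continue to about 206 (76° of tool turn, allowing for the bottle's play).

Run:
```python
from h import *
for y in (186,192,198,204,206):
    ctrl.line_to([595.9,76,123.8],rot=Rd(y),max_speed=20); st(y)
ctrl.wait(.1); cv2.imwrite("pics/w5.png",ctrl.get_image("wrist")[:,:,::-1]);cv2.imwrite("pics/s5.png",ctrl.get_image("side")[:,:,::-1])
# measure bottle yaw: orange back edge vs organiser, print colour-based minAreaRect in side? view instead
a=[cv2.imread(f"pics/w{i}.png")[180:420,200:440] for i in (2,5)]
a=[cv2.resize(np.clip(x*1.4,0,255).astype(np.uint8),(400,400),interpolation=2) for x in a]
cv2.imwrite("pics/c5.png",np.hstack(a))
```

```text
186 t13.62 p [597.8169  76.0205 126.9456] yaw -173.95 F [-0.2363  0.0002 19.4833] M [0.0723 0.1879 0.0971] w 44.30 ff 112.23471142227768
192 t13.88 p [597.7649  76.0476 126.9275] yaw -167.96 F [-0.2076  0.5995 18.6939] M [0.0417 0.1311 0.0511] w 44.39 ff 112.2330765221227
198 t14.14 p [597.7301  76.0515 126.909 ] yaw -161.96 F [-0.5964  0.6801 19.0547] M [0.165  0.1547 0.0032] w 44.15 ff 112.22967454338686
204 t14.40 p [597.7697  76.0333 126.9391] yaw -155.94 F [-0.9277  1.1262 19.1177] M [0.0102 0.115  0.2047] w 44.32 ff 112.24920546635985
206 t14.65 p [597.7874  76.0448 126.9241] yaw -153.97 F [-0.7586 -0.0298 18.8833] M [0.0115 0.1284 0.152 ] w 44.38 ff 112.23875680938363
```

View pics/c5.png

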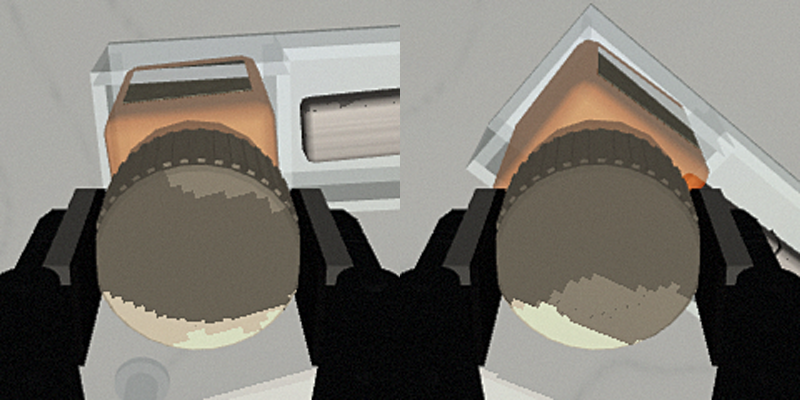

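The bottle stays square in its well, the notches are unchanged, and torque fell off past about 53°, so the lugs are in the gaps. Now I'll lift slowly, holding the measured xy (597.8, 76.0).

Run:
```python
from h import *
R=Rd(206); T=np.array([597.78,76.04]); cmd=np.array([595.9,76.0])
z=123.8
for dz in (2.5,2.5,2.5,2.5,3,4,5,6):
    z+=dz
    ctrl.line_to([*cmd,z],rot=R,max_speed=25); st("%.1f"%z)
    e=T-np.array(ctrl.current_position())[:2]; cmd=cmd+.8*e
    F=ctrl.current_contact_force()
    if F[2]<-6: print("pull!"); break
cv2.imwrite("pics/s6.png",ctrl.get_image("side")[:,:,::-1]);cv2.imwrite("pics/sc6.png",ctrl.get_image("scene")[:,:,::-1])
```

```text
126.3 t15.10 p [597.7131  76.0469 128.909 ] yaw -153.99 F [ 0.3255  0.4803 13.3272] M [-0.0005 -0.1659  0.1187] w 44.23 ff 111.70621510595083
128.8 t15.35 p [597.4898  76.0149 130.7295] yaw -153.99 F [ 2.3844 -0.1708  9.1112] M [ 0.0806 -0.373   0.1142] w 44.46 ff 111.13720836583525
131.3 t15.60 p [597.0478  76.0353 132.2861] yaw -154.00 F [1.7769 0.2617 5.0754] M [ 0.0124 -0.4176 -0.0532] w 44.25 ff 111.42522493388242
133.8 t15.85 p [596.6172  76.0238 133.594 ] yaw -154.00 F [1.0315 0.3084 0.7562] M [ 0.0284 -0.1928  0.023 ] w 44.42 ff 111.85301060025267
136.8 t16.12 p [597.526   76.0333 136.5995] yaw -154.00 F [-0.0456 -0.3366 -0.796 ] M [ 0.0237  0.0116 -0.0309] w 43.95 ff 111.80885948095238
140.8 t16.43 p [597.9245  76.0099 140.9667] yaw -154.00 F [-0.9977 -0.485   0.7732] M [-0.0129  0.0473 -0.0477] w 43.99 ff 111.82307714052513
145.8 t16.78 p [597.9293  76.0542 146.0287] yaw -154.00 F [-0.2919  0.0992  0.1505] M [-0.0215 -0.0182  0.0323] w 44.48 ff 111.834136114594
151.8 t17.18 p [597.7727  76.0391 151.9858] yaw -154.00 F [-0.5914 -0.411  -0.4332] M [ 0.0048 -0.0037 -0.0225] w 44.18 ff 111.83490152003287
```

The cap came off with no pull. Raise to the final height and check the centring.

Run:
```python
from h import *
ctrl.line_to([597.7,76.0,165.8],rot=Rd(206),max_speed=30); ctrl.wait(.2); st("top")
o=[]
for n,c in (("side",(200,320,215,335)),("scene",(180,300,300,420))):
    im=ctrl.get_image(n)[:,:,::-1]; cv2.imwrite(f"pics/{n}7.png",im)
    r0,r1,c0,c1=c
    z=cv2.resize(np.clip(im[r0:r1,c0:c1]*1.3,0,255).astype(np.uint8),(400,400),interpolation=2); s=400/120
    for (h,r,col) in ((141.5,15.5,(255,0,0)),(163.4,23.5,(0,255,0))):
        pts=np.array([(proj(P(n),[597.7+r*np.cos(t),76+r*np.sin(t),h])-[c0,r0]+.5)*s for t in np.linspace(0,6.3,50)])
        cv2.polylines(z,[pts.astype(int)],True,col,1)
    o.append(z)
cv2.imwrite("pics/c7.png",np.hstack(o))
```

```text
top t18.09 p [597.6123  75.9981 165.6056] yaw -154.00 F [-0.423   0.2334  0.0532] M [0.0188 0.0105 0.0186] w 44.01 ff 111.83492337265307
```

View pics/c7.png

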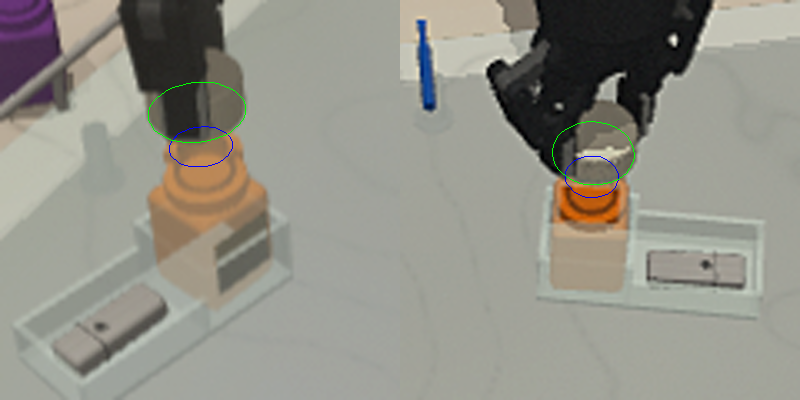

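Cap is held level above the open mouth, and the bottle stands in the well. To check whether the bottle shifted during the lift, I'll compare its pixels before and after, numerically.

Run:
```python
from h import *
def shift(a,b,box):
    r0,r1,c0,c1=box; A=cv2.cvtColor(a,6).astype(np.float32); B=cv2.cvtColor(b,6).astype(np.float32)
    W=np.eye(2,3,dtype=np.float32); cc,W=cv2.findTransformECC(A[r0:r1,c0:c1],B[r0:r1,c0:c1],W,cv2.MOTION_TRANSLATION,(3,200,1e-5),None,3)
    return W[:,2],cc
I=lambda n:cv2.imread(f"pics/{n}.png")
for pre in ("side0","s1","s5","s6"):
    print(pre,"label",shift(I(pre),I("side7"),(262,292,276,300)),"body",shift(I(pre),I("side7"),(258,295,255,300)))
for pre in ("scene0","sc6"):
    print(pre,"body",shift(I(pre),I("scene7"),(246,272,340,372)))
# sensitivity of pixels to 1mm
for n in ("side","scene"):
    p=P(n); x=np.array([597.,76,100]); print(n,[proj(p,x+d)-proj(p,x) for d in np.eye(3)])
# orange-mask neck/shoulder columns
im=I("side7"); hsv=cv2.cvtColor(im,cv2.COLOR_BGR2HSV)
for r in range(242,262,2):
    c=np.where((hsv[r,240:320,1]>70)&(hsv[r,240:320,0]<20))[0]+240
    if len(c): print(r,c.min(),c.max(),len(c))
for z,rad in ((141.5,15.5),(124,21.5),(124+0,15.5)):
    pts=np.array([proj(P("side"),[597.6+rad*np.cos(t),76+rad*np.sin(t),z]) for t in np.linspace(0,6.28,90)]); print(z,pts.min(0),pts.max(0))
```

```text
side0 label (array([-0.0248, -0.2514], dtype=float32), 0.9545333880282068) body (array([-0.127 , -0.1441], dtype=float32), 0.9650608411848028)
s1 label (array([ 0.0018, -0.2046], dtype=float32), 0.9633721404119848) body (array([-0.0897,  0.0887], dtype=float32), 0.8970362503100264)
s5 label (array([ 0.0276, -0.0065], dtype=float32), 0.9995641790994186) body (array([-0.1168,  0.3291], dtype=float32), 0.7600084275402194)
s6 label (array([-0.0099,  0.0019], dtype=float32), 0.9999147379035918) body (array([-0.0107, -0.0009], dtype=float32), 0.9998685159291835)
scene0 body (array([0.2773, 0.0797], dtype=float32), 0.7748546349787107)
sc6 body (array([ 0.0271, -0.0146], dtype=float32), 0.9996778843891557)
side [array([-0.4831, -0.1928]), array([-0.3354,  0.3451]), array([-0.0468, -0.4361])]
scene [array([0.0872, 0.3923]), array([ 0.4904, -0.0569]), array([ 0.0197, -0.3009])]
242 265 286 15
244 265 287 23
246 264 287 24
248 265 287 23
250 265 288 24
252 264 288 25
254 264 291 28
256 261 293 33
258 260 294 35
260 260 294 35
141.5 [265.3747 237.5404] [284.271  249.5952]
124 [262.7765 243.3027] [288.5915 260.1462]
124 [266.3894 245.5621] [284.9979 257.7021]
```

The label moved less than 0.1 mm relative to the pressed state, when the cap sat on the neck. The TCP is back within 0.2 mm of that axis and the neck silhouette matches, so the cap is centred about 22 mm above the rim.

```bash
python3 -c "
from h import *
st(); print(ctrl.finish_job())"
```

```text
t18.19 p [597.6291  76.0043 165.6522] yaw -154.00 F [-0.0173 -0.9021  0.0781] M [ 0.0027  0.0011 -0.0114] w 44.30 ff 111.83480021548348
the job is handed in; nothing more can be done
None
```

I pressed the cap, unscrewed it about 76° and lifted it off. The job was handed in at 18.2 s with the cap held level and centred about 22 mm above the open mouth. The bottle is still standing in its well, nothing else was touched, and no verdict was returned.

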